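Gauge the bore of a jeweller's bench block

TASK

Set the brass guide bush into the pocket of the steel block, head up and fully home, and let go of it. Then take the gauge rod from its slanted rest by the handle, push it gently down through the bush until its collar stops on the bush, and draw it right out again, leaving the bush seated. Finish holding the rod still and level, at least 15 cm above the bench and touching nothing else, so that its tip can be read; do not put it down, and leave the other things on the bench alone.

Things in the scene. Friction and masses are not known exactly. Their poses are not given: they have to be found in the camera images.
- block: fixed square block of dark steel, 80 x 80 mm, 60 mm tall, with one round pocket in the middle of its top; origin at the centre of its underside, z up, x and y along its sides
- pocket (a point): centre of the pocket's mouth, level with the block's top (60 mm above the bench). The pocket is 24.5 mm across (chamfered 2 mm) and 18 mm deep; a 14 mm bore runs on from its floor down to the bench. z up
- bush: loose brass guide bush, 44 mm tall, 0.18 kg, standing head up on the bench: a spigot 22 mm across and 16 mm long below, a square head 34 x 34 mm and 28 mm tall above it, a 13 mm bore right through. Origin at the centre of the spigot's lower end, z along the bore towards the head, x and y square to the head's flat sides. Fully home, the head's shoulder lies on the block's top, so the origin is 16 mm below the pocket's mouth
- bush_mouth (a point): centre of the upper end of the bush's bore, 44 mm above its origin; the edge of the bore is chamfered 2 mm there. Same axes as the bush
- rest: fixed wooden foot, 100 x 60 x 10 mm, with a steel V trough, 62 mm long, sloping at 45 degrees, that carries the gauge rod; x of the body points horizontally towards the high end, z up
- gauge: loose gauge rod, 156 mm long, 65 g: steel rod 9 mm across and 75 mm long with a tapered tip and three dark ring marks, then a steel collar 24 mm across and 6 mm thick, then a pale wooden handle 15 mm across and 75 mm long. Origin at the end of the tip, z along the rod from tip to handle. At the start it lies in the rest at 45 degrees, tip low and nearer the robot, collar against the trough's upper end, handle up and free; it can be lifted straight up
- collar (a point): centre of the collar's underside (the face towards the tip), 75 mm from the tip along the rod; same axes as the gauge
- handle (a point): point on the axis in the middle of the handle, 118.5 mm from the tip; same axes as the gauge. The rod balances about 60 mm from the tip
- spacer: bystander: loose brass ring, 34 mm across, 14 mm tall
- plain_rod: bystander: loose plain steel rod without collar or handle, 9 mm across, 110 mm long, lying
- hammer: bystander: loose hammer, 210 mm long, lying
- bowl: bystander: loose white bowl, 96 mm across, 40 mm tall
- jar: bystander: loose glass jar with a white cap, 56 mm across, 60 mm tall
- clay_cup: bystander: loose clay cup, 68 mm across, 60 mm tall
There are look-alikes about, which are no part of the job. Of the things that look like the bush, take the one that is nearest to the robot's base at the start. Of the things like the gauge, leave any that is pink; of the rest the larger one is meant.

How it is judged:
On the way, in this order (a step that is already met when the one before it is completed fails the run):
1. the bush is seated head up in the pocket and let go (horizontal distance between bush and pocket below 0.003 m and z of bush in the frame of pocket below -0.0135 m and angle between bush's own z axis and vertical below 0.06 rad and contact force between the fingers and bush below 0.05 N), for 0.2 s.
2. the gauge rod is in the seated bush with its collar down on it (horizontal distance between bush and pocket below 0.003 m and z of bush in the frame of pocket below -0.0135 m and angle between bush's own z axis and vertical below 0.06 rad and z of collar in the frame of bush_mouth below 0.002 m and horizontal distance between collar and bush_mouth below 0.005 m and angle between the z axis of gauge and the z axis of bush, either way round below 0.1 rad and contact force between gauge and bush above 0.2 N), for 0.1 s.
3. the rod is drawn right out, the bush still seated (horizontal distance between bush and pocket below 0.003 m and z of bush in the frame of pocket below -0.0135 m and angle between bush's own z axis and vertical below 0.06 rad and z of gauge in the frame of bush_mouth above 0.01 m), for 0.1 s.
At the end, for the whole second after the job is handed in: the bush sits home in the pocket, head up (3 mm off axis, 2.5 mm off home, 3 degrees of tilt at most); the gauge rod is held still in the fingers, level within 10 degrees, tip and handle 145 mm or more above the bench, touching neither bush, block nor rest (horizontal distance between bush and pocket below 0.003 m and z of bush in the frame of pocket below -0.0135 m and angle between bush's own z axis and vertical below 0.06 rad and angle between gauge's own z axis and vertical between 1.396 and 1.745 rad and height (world z) of each of gauge, handle above 0.145 m and contact force between the fingers and gauge above 1 N and linear speed of gauge below 0.03 m/s and angular speed of gauge below 0.2 rad/s and contact force between gauge and bush below 0.05 N and contact force between gauge and block below 0.05 N and contact force between gauge and rest below 0.05 N); the arm keeps its last pose, push and grip.
It fails at once if the rod is rammed against the bush (more than 45 N) (contact force between gauge and bush above 45 N).
It fails at once if a bystander is displaced by more than 3 cm (distance of any of spacer, plain_rod, hammer, bowl, jar, clay_cup from where it was at the start of the episode above 0.03 m).
It also fails if it takes over 59 s, if anything falls off the work surface, if the arm or the gripper's body presses on something with over 40 N, if the wrist force passes 120 N, or if a joint passes its speed limit or range.

ROBOT

A 6-joint arm with a two-finger parallel gripper is mounted at the origin on the work surface. World frame = base frame: x ahead of the robot, y to its left, z up, the work surface at z = 0. Lengths are in m, angles in rad, forces in N, time in s.
With the tool pointing down it reaches from about 0.275 to 1 m from the base axis. Payload 8.4 kg.
Tool frame: the origin (TCP) lies midway between the tips of the shut fingers; the grasp point (between the pads) lies 19 mm behind it; z points along the fingers, y is the line along which they close (so a half turn about z gives the same grasp; the last joint's range is limited). The gripper opens to 85 mm and grips with 20 to 120 N. Pads are 22 mm wide; open, the fingers measure 114 mm over their backs; the gripper's body (76 mm by 85 mm) begins 54 mm behind the grasp point. The pads swing forward as they close: fully open they stand 13 mm farther back than shut.
Start: joints at [-1.293, 0.353, 1.633, -0, 1.155, -0.002], TCP at [0.173, -0.601, 0.196] pointing down, gripper open.
Joint ranges: [-2.63, 2.63], [-0.92, 2.1], [0.06, 2.66], [-1.3, 4.44], [0, 2.69], [-3.02, 3.02]. Speed limits (rad/s): [2.22, 2.22, 2.79, 3.14, 3.14, 3.14].

INTERFACE

Orientations are given as a unit quaternion [x, y, z, w].
In Python, from rig import robot gives the robot as it stands.
- The arm moves only by the shell command python3 -m pendant 'ROWS'. ROWS is JSON, a list that holds one entry, the list of rows, each a list of 7 numbers: the shift along the tool's x, y, z in cm, then the turn, a rotation vector about the tool's x, y, z in degrees, then the finger opening in cm, from 0 to 8.54. A call has 1 to 10 rows; each row is the pose to reach, as a shift and turn from the pose commanded when the call began, along the tool's axes at that moment; what a row does not reach only later rows make up. A row lasts 1/10 s, in which the tool goes at most 50 mm and 8.59 degrees, less where a joint would pass 70% of its speed; a pose out of reach is approached as far as the arm can. A call with a gripper value outside its range is refused whole. The fingers move at their own pace and stop on an object; the grip force is fixed at half the most. Time passes only in rows, so rows that repeat a pose let the fingers close. It gives the time, the measured TCP pose, the force, the opening and the grip force at its end, in the units of the state.
- robot.state(): the state, without advancing time (a new reading comes with each control period).
- robot.camera(name): name is "scene" or "top" or "wrist"; returns a dict with "pixels" (480x640x3 uint8, red, green, blue), "mtx" (3x3 intrinsics, pixels), "pose" (4x4, takes a point from camera to world coordinates). Camera axes: x right, y down, z forward; pixel columns grow to the right and rows downward; lengths in m; the calibration is good to about 2 mm. A picture is of the moment at which its call begins. There is no depth.
- robot.job_done(): hands the job in; it is judged then, once.
Trained networks look in the newest picture that a camera, given by its name, has taken for a name from the list of things; names that differ only in an ending like _2 or _b are one class to them, and where a whole thing is asked for, a point or a joint stands for the part that bears it (a point fixed in the world has none). Each returns a list of dicts, best first, with "score" (0 to 1); they miss things now and then, are a little off and sometimes report something else, mostly with a low value. They report only what shows in the picture. A call takes as long as a camera call. They do not tell look-alikes from the thing itself.
- robot.boxes_of(camera, query): "xyz" ([x, y, z] in m, in the coordinates of the camera as it stood for that picture, good to about 4 mm: the middle of the surface that is visible of it).
- robot.landmark_of(camera, query): "xyz" ([x, y, z] in m, in the coordinates of the camera as it stood for that picture, good to about 4 mm: a listed point, or the origin of a listed thing).
The state is a dict: "time": time; "joints": joint angles; "qd": joint speeds; "effort": joint torques, N m; "eef_pos": TCP position; "tool_rot": TCP orientation; "force": force on the tool from outside, world axes, zero at the start; "wrist_torque": the same for the moment, N m; "gripper_width": finger opening in m; "gripper_force": force on a finger pad.
Only numpy, scipy, OpenCV 4.12 (cv2) and the standard library are available. Lean on these libraries where they do the work, as an engineer would, in place of code of your own. Each camera call takes 0.05 s, during which the arm holds its last target. There are 200 camera calls.

## Working session

There is one attempt and no reset: what is moved stays moved. The work goes in short steps, Python scripts to look and compute and a shell command to move; the robot and the scene stay as the last step left them, time stands still between calls to the robot, and variables do not carry over. Pictures are saved under pics/ and viewed, at most 10 in all, crops included, and the job is handed in when it is done.

```bash
mkdir -p pics
cat > h.py <<'E'
from rig import robot
import numpy as np, cv2
from scipy.spatial.transform import Rotation as R
def look(cam,name=None):
    c=robot.camera(cam)
    if name: cv2.imwrite(f'pics/{name}.png',c['pixels'][:,:,::-1])
    return c
def find(cam,c,q,kind='landmark_of'):
    T=c['pose'];o=[]
    for d in getattr(robot,kind)(cam,q):
        p=np.array(d['xyz']);w=T[:3,:3]@p+T[:3,3];u=c['mtx']@p;u=u[:2]/u[2]
        o.append((round(d['score'],2),w.round(4),u.round(0)))
    return o
def ray_z(c,u,v,z):
    d=c['pose'][:3,:3]@np.linalg.solve(c['mtx'],[u,v,1.]);o=c['pose'][:3,3]
    return o+d*(z-o[2])/d[2]
def proj(c,p):
    q=c['pose'][:3,:3].T@(np.array(p)-c['pose'][:3,3]);u=c['mtx']@q;return u[:2]/u[2]
def st():
    s=robot.state();Rm=R.from_quat(s['tool_rot']).as_matrix()
    return s,np.array(s['eef_pos']),Rm
E
python3 - <<'E'
from h import *
for cam in('top','scene'):
    c=look(cam,cam+'1')
    print(cam,c['pose'][:3,3])
    for q in('bush','bush_mouth','pocket','gauge','collar','handle','rest','spacer','plain_rod','hammer','bowl','jar','clay_cup'):
        for d in find(cam,c,q): print(q,*d)
s,p,Rm=st();print(s['time'],Rm.round(3))
E
```

```text
top [ 0.33181783 -0.03679068  1.26733195]
bush 0.77 [ 0.4998 -0.0129  0.0047] [321. 233.]
bush 0.76 [ 0.5929 -0.0557 -0.002 ] [338. 197.]
bush 0.61 [0.5698 0.0246 0.0009] [306. 206.]
bush 0.38 [ 0.7441 -0.2521 -0.0014] [414. 140.]
bush_mouth 0.76 [ 0.596  -0.0573  0.043 ] [339. 192.]
bush_mouth 0.68 [ 0.4965 -0.0185  0.0429] [323. 232.]
bush_mouth 0.46 [0.5729 0.0177 0.042 ] [308. 201.]
bush_mouth 0.17 [0.554  0.1649 0.0017] [251. 212.]
pocket 0.57 [0.56   0.1625 0.0639] [248. 205.]
gauge 0.73 [ 0.5134 -0.2505  0.0308] [417. 227.]
gauge 0.67 [ 0.4481 -0.3096  0.0024] [439. 254.]
gauge 0.63 [ 0.2422 -0.446   0.0036] [498. 339.]
collar 0.79 [ 0.2275 -0.3697  0.0126] [468. 345.]
collar 0.64 [ 0.3935 -0.2947  0.0114] [435. 276.]
collar 0.63 [ 0.5705 -0.2441  0.0829] [418. 200.]
handle 0.84 [ 0.2202 -0.325   0.0158] [449. 348.]
handle 0.75 [ 0.5932 -0.2364  0.1167] [417. 187.]
handle 0.48 [ 0.3591 -0.2929  0.0092] [434. 290.]
rest 0.98 [ 0.5778 -0.2375  0.003 ] [410. 203.]
spacer 0.53 [ 0.3765  0.1015 -0.    ] [274. 282.]
plain_rod 0.63 [ 0.3786 -0.1285  0.0013] [367. 282.]
hammer 0.51 [0
[... 968 characters left out ...]
  0.016 ] [342. 143.]
handle 0.51 [ 0.2188 -0.3255  0.0191] [352. 150.]
handle 0.5 [ 0.5979 -0.2321  0.1145] [240. 191.]
handle 0.47 [ 0.3605 -0.2899  0.0093] [315. 177.]
rest 0.71 [ 0.5774 -0.234  -0.001 ] [251. 221.]
spacer 0.7 [ 0.7444 -0.2474  0.0026] [187. 241.]
spacer 0.46 [ 0.3757  0.108  -0.0033] [393. 285.]
spacer 0.34 [ 0.5967 -0.2317  0.1149] [241. 191.]
plain_rod 0.58 [ 0.3785 -0.126  -0.0028] [340. 221.]
hammer 0.87 [ 0.6918 -0.0658  0.0013] [237. 285.]
hammer 0.37 [ 0.4998 -0.0166  0.0433] [321. 256.]
bowl 0.55 [7.365e-01 1.904e-01 4.000e-04] [270. 383.]
clay_cup 0.66 [0.3794 0.3697 0.0018] [465. 374.]
1.4 [[ 0.961  0.276  0.   ]
 [ 0.276 -0.961  0.   ]
 [ 0.    -0.    -1.   ]]
```

View pics/top1.png

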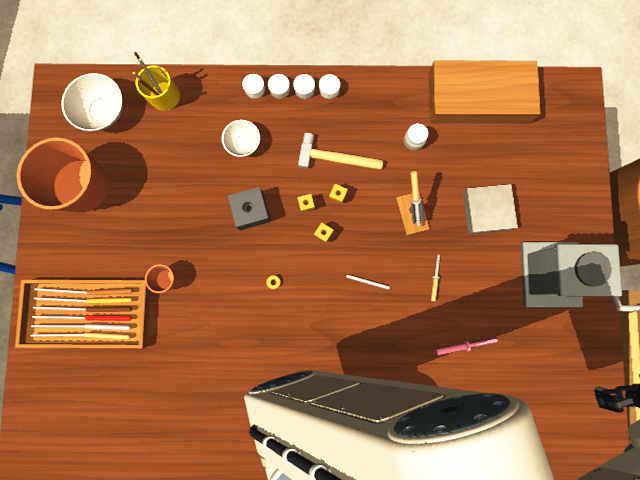

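View pics/scene1.png

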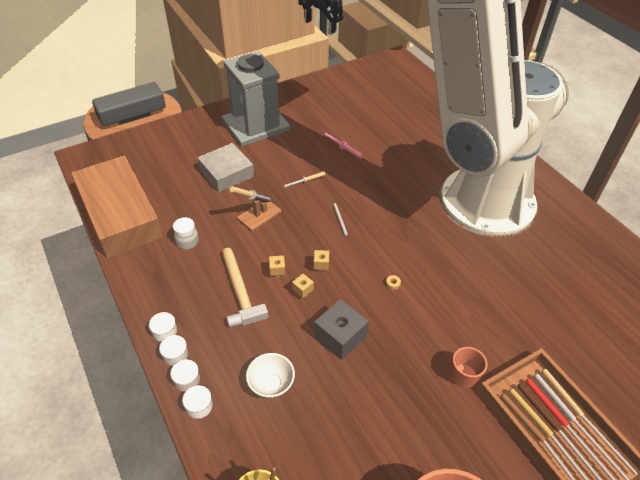

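The top view shows three yellow bushes at (324,232), (306,202) and (339,193). The nearest is (324,232), about (0.50, -0.013). The block is at (248,207) and the rest with the gauge at (414,205). The small look-alike gauge is at (435,278) and the pink one at (467,346). The scene view agrees.

```bash
python3 -m pendant '[[[23,-23,-8.5,0,0,0,8.5],[23,-23,-8.5,0,0,0,8.5],[23,-23,-8.5,0,0,0,8.5],[23,-23,-8.5,0,0,0,8.5],[46,-47.5,-8.5,0,0,0,8.5],[46,-47.5,-8.5,0,0,0,8.5],[46,-47.5,-8.5,0,0,0,8.5],[46,-47.5,-8.5,0,0,0,8.5],[46,-47.5,-8.5,0,0,0,8.5],[46,-47.5,-8.5,0,0,0,8.5]]]'
python3 -m pendant '[[[12,-13,0,0,0,0,8.5],[12,-13,0,0,0,0,8.5],[12,-13,0,0,0,0,8.5],[12,-13,0,0,0,0,8.5]]]'
python3 - <<'E'
from h import *
s,p,Rm=st();print(s['time'],p,Rm.round(3))
c=look('wrist','w1');print(c['pose'].round(3))
for q in('bush','bush_mouth','pocket'):
    for d in find('wrist',c,q): print(q,*d)
E
```

```text
time: 2.4
eef_pos: [0.4059, -0.1646, 0.2691]
tool_rot: [0.99, 0.139, 0.0, 0.0]
force: [0.6, -0.4, 0.7]
gripper_width: 0.0852
gripper_force: 0.0
time: 2.8
eef_pos: [0.4859, -0.0051, 0.2688]
tool_rot: [0.99, 0.14, 0.001, -0.0]
force: [-0.6, -0.4, 0.1]
gripper_width: 0.0851
gripper_force: 0.0
2.8 [ 0.48592244 -0.00509694  0.26882782] [[ 0.961  0.278  0.001]
 [ 0.278 -0.961  0.001]
 [ 0.001 -0.    -1.   ]]
[[ 0.277 -0.908 -0.314  0.568]
 [-0.961 -0.262 -0.091  0.019]
 [ 0.     0.327 -0.945  0.446]
 [ 0.     0.     0.     1.   ]]
bush 0.8 [ 0.4993 -0.0159  0.0005] [327. 185.]
bush 0.55 [ 0.5712  0.0226 -0.0068] [313. 121.]
bush_mouth 0.74 [ 0.4992 -0.0158  0.0434] [327. 191.]
bush_mouth 0.72 [ 0.5949 -0.0526  0.0441] [384. 118.]
bush_mouth 0.57 [0.5734 0.0225 0.0404] [314. 118.]
bush_mouth 0.52 [ 0.6902 -0.064  -0.003 ] [413.  38.]
pocket 0.93 [0.557  0.1674 0.0588] [177.  93.]
pocket 0.4 [ 0.5724 -0.238   0.0866] [547. 190.]
```

View pics/w1.png

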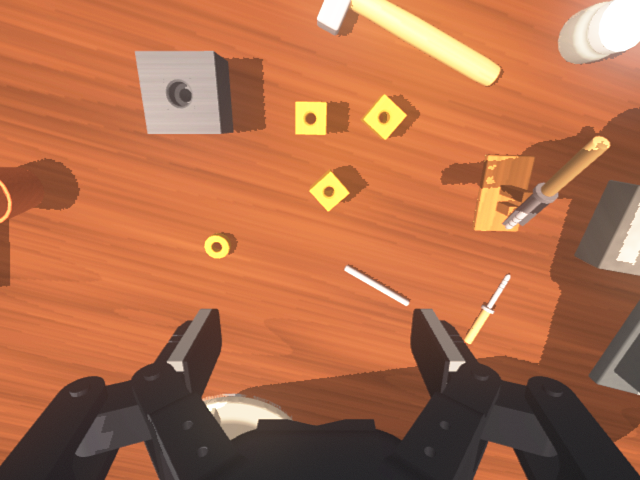

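Wrist view: the target bush is at (329,191), turned about 35° in the image. The spacer is at (217,246), the pocket at (179,94), and the gauge in the rest at about (555,185). Next I'll measure the bush's yaw and the pocket position from pixels.

```bash
cat >> h.py <<'E'
def bushrect(c,seed,z):
    hsv=cv2.cvtColor(c['pixels'],cv2.COLOR_RGB2HSV)
    m=cv2.inRange(hsv,(22,120,215),(35,255,255))
    n,l,sts,cen=cv2.connectedComponentsWithStats(m)
    k=min(range(1,n),key=lambda i:np.hypot(*(cen[i]-seed))+(1e4 if sts[i][4]<100 else 0))
    cs,_=cv2.findContours((l==k).astype(np.uint8),cv2.RETR_EXTERNAL,cv2.CHAIN_APPROX_NONE)
    pts=np.array([ray_z(c,u,v,z)[:2] for u,v in max(cs,key=len)[:,0]])
    return cv2.minAreaRect((pts*1000).astype(np.float32))
E
python3 - <<'E'
from h import *
c=look('wrist')
print(bushrect(c,(329,191),.044))
print(proj(c,[.4993,-.0155,.044]),ray_z(c,329,191,.044),ray_z(c,179.5,93.5,.06))
E
```

```text
((499.0823974609375, -17.702131271362305), (34.73931121826172, 34.084476470947266), 57.66562271118164)
[325.22495804 188.74262618] [ 0.49794823 -0.02062182  0.044     ] [0.55587632 0.16140587 0.06      ]
```

```bash
python3 -m pendant '[[[0.9,1.6,4,0,0,-8.5,5.5],[0.9,1.6,8,0,0,-17,5.5],[0.9,1.6,12,0,0,-25.5,5.5],[0.9,1.6,14,0,0,-34,5.5],[0.9,1.6,14,0,0,-41.6,5.5],[0.9,1.6,14,0,0,-41.6,5.5],[0.9,1.6,14,0,0,-41.6,5.5]]]'
python3 - <<'E'
from h import *
s,p,Rm=st();print(s['time'],p,s['joints'],Rm.round(3),s['gripper_width'])
c=look('wrist','w2');d=find('wrist',c,'bush_mouth');print(*d,sep='\n')
e=proj(c,[.499,-.0177,.044]);print(e);r=bushrect(c,e,.044);print(r)
t=np.array([r[0][0]/1000,r[0][1]/1000,p[2]])-p;print((Rm.T@t*100).round(2))
E
```

```text
time: 3.75
eef_pos: [0.4979, -0.0222, 0.129]
tool_rot: [0.877, 0.48, 0.0, 0.0]
force: [0.8, -0.9, -0.5]
gripper_width: 0.0552
gripper_force: 0.0
3.75 [ 0.49787453 -0.02217009  0.1290447 ] [-4.74090399e-02  2.37598720e-01  1.96487403e+00 -1.64879473e-04
  9.38386303e-01  5.22930341e-01] [[ 0.54   0.842  0.001]
 [ 0.842 -0.54  -0.   ]
 [ 0.     0.001 -1.   ]] 0.05523040651324579
(0.78, array([ 0.5929, -0.0532,  0.0426]), array([437., 204.]))
(0.71, array([ 0.4968, -0.0192,  0.0421]), array([312., 232.]))
(0.68, array([0.5704, 0.0247, 0.0408]), array([363., 133.]))
[313.61187541 229.35676792]
((498.8768005371094, -17.146738052368164), (33.115962982177734, 32.88154602050781), 57.25334930419922)
[ 0.48 -0.19 -0.  ]
```

View pics/w2.png

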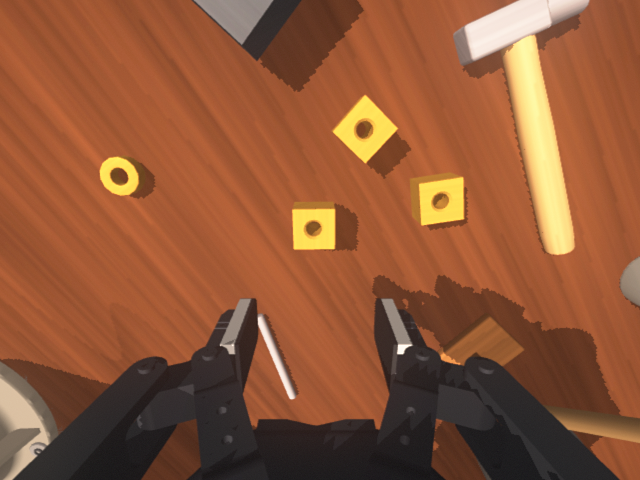

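The bush is square to the fingers at (314,228). The neighbouring bushes at (364,130) and (440,200) are clear of the fingers, so I'll descend and grip.

```bash
python3 -m pendant '[[[0.45,-0.2,4,0,0,0,5.5],[0.45,-0.2,8,0,0,0,5.5],[0.45,-0.2,11,0,0,0,5.5],[0.45,-0.2,11.1,0,0,0,5.5],[0.45,-0.2,11.1,0,0,0,2.8],[0.45,-0.2,11.1,0,0,0,2.8],[0.45,-0.2,11.1,0,0,0,2.8],[0.45,-0.2,11.1,0,0,0,2.8],[0.45,-0.2,11.1,0,0,0,2.8],[0.45,-0.2,11.1,0,0,0,2.8]]]'
```

```text
time: 4.85
eef_pos: [0.4987, -0.0164, 0.018]
tool_rot: [0.876, 0.482, 0.0, 0.0]
force: [0.8, -0.2, -0.6]
gripper_width: 0.0281
gripper_force: 0.0
```

Run:
```python
from h import *
c=look('wrist','w3');print(*find('wrist',c,'bush_mouth'),sep='\n')
```

```text
(0.85, array([ 0.5937, -0.0516,  0.047 ]), array([523., 266.]))
(0.61, array([ 0.4978, -0.0158,  0.0421]), array([313., 300.]))
(0.57, array([0.5738, 0.0243, 0.0407]), array([409., 150.]))
```

View pics/w3.png

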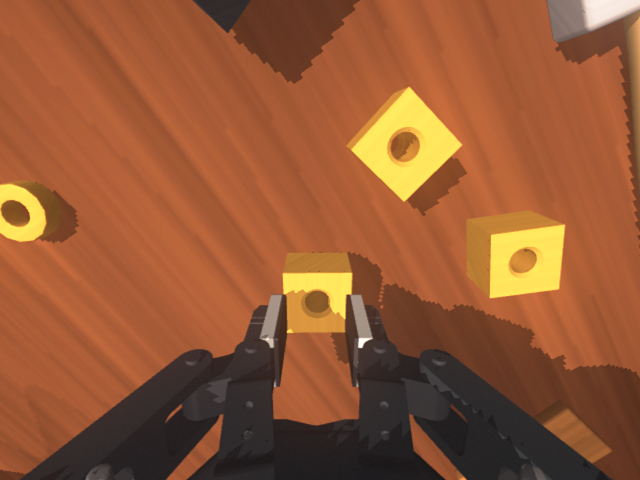

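Run:
```python
from h import *
s,p,Rm=st();c=look('wrist');print(p,s['gripper_width'],c['pose'][:3,3])
for y in(-.014,.014):
  for z in(0,-.019,-.03): print(y,z,proj(c,p+Rm@[0,y,z]).round())
C=np.array([.499,-.0165,0])
for z in(.044,.016):
  print(z,[proj(c,C+Rm@[a,b,-z]).round().tolist() for a in(-.017,.017) for b in(-.017,.017)])
for seed in((318,300),(405,150),(523,266)): print(bushrect(c,seed,.044))
```

```text
[ 0.49855619 -0.01636139  0.01773911] 0.027795351686537118 [0.54440257 0.05557405 0.19515654]
-0.014 0 [291. 280.]
-0.014 -0.019 [289. 296.]
-0.014 -0.03 [287. 306.]
0.014 0 [340. 280.]
0.014 -0.019 [342. 296.]
0.014 -0.03 [344. 306.]
0.044 [[284.0, 331.0], [349.0, 331.0], [282.0, 272.0], [351.0, 271.0]]
0.016 [[288.0, 304.0], [345.0, 304.0], [286.0, 251.0], [346.0, 251.0]]
((501.2200012207031, -13.746807098388672), (25.346221923828125, 33.55518341064453), 57.559757232666016)
((572.4747924804688, 26.692581176757812), (33.66535186767578, 33.6334228515625), 15.074911117553711)
((596.530029296875, -52.650611877441406), (33.6199951171875, 33.68489074707031), 66.10706329345703)
```

```bash
python3 -m pendant '[[[0,0,0,0,0,0,0],[0,0,0,0,0,0,0],[0,0,0,0,0,0,0],[0,0,0,0,0,0,0],[0,0,0,0,0,0,0]]]'
python3 - <<'E'
from h import *
c=look('wrist','w4');print(*find('wrist',c,'bush'),sep='\n')
E
```

```text
time: 5.5
eef_pos: [0.4985, -0.0164, 0.0175]
tool_rot: [0.876, 0.482, -0.0, -0.0]
force: [-0.5, 0.1, -1.1]
gripper_width: 0.0
gripper_force: 0.0
(0.85, array([ 0.5726,  0.0261, -0.006 ]), array([385., 142.]))
(0.74, array([ 0.501 , -0.0155, -0.0015]), array([318., 264.]))
(0.71, array([ 0.593 , -0.0503, -0.0048]), array([473., 232.]))
```

View pics/w4.png

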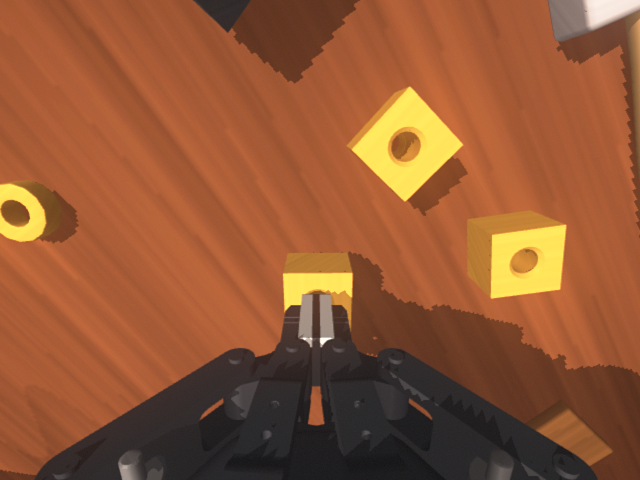

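The picture shows the shut fingertips at (317,295) in front of the bush's top face. So the tips are really above z≈0.044, though the TCP reads 0.018: the real tips sit about 4 cm behind the reported TCP. I'll reopen, go lower in small steps and watch the force.

```bash
python3 -m pendant '[[[0,0,0,0,0,0,5.5],[0,0,0,0,0,0,5.5],[0,0,0,0,0,0,5.5],[0,0,0,0,0,0,5.5],[0,0,1,0,0,0,5.5],[0,0,2,0,0,0,5.5],[0,0,2.5,0,0,0,5.5],[0,0,3,0,0,0,5.5],[0,0,3,0,0,0,5.5]]]'
python3 -m pendant '[[[0,0,0,0,0,0,2.5],[0,0,0,0,0,0,2.5],[0,0,0,0,0,0,2.5],[0,0,0,0,0,0,2.5],[0,0,0,0,0,0,2.5]]]'
python3 - <<'E'
from h import *
c=look('wrist','w5');print(*find('wrist',c,'bush'),sep='\n')
E
```

```text
time: 6.5
eef_pos: [0.4978, -0.0163, -0.0133]
tool_rot: [0.876, 0.482, -0.001, -0.0]
force: [-0.3, 0.0, -0.1]
gripper_width: 0.0549
gripper_force: 0.0
time: 7.0
eef_pos: [0.4987, -0.0164, -0.0121]
tool_rot: [0.876, 0.482, 0.0, 0.0]
force: [-1.4, 0.3, 4.5]
gripper_width: 0.0327
gripper_force: 60.0
(0.96, array([ 0.4994, -0.0171,  0.0005]), array([317., 290.]))
(0.89, array([ 0.5927, -0.0518, -0.0021]), array([500., 253.]))
(0.81, array([ 0.5738,  0.0276, -0.0054]), array([397., 141.]))
```

Gripped at 33 mm with 60 N. Now I'll lift and stop short of the block to measure the pocket.

```bash
python3 -m pendant '[[[0,0,-3,0,0,0,2.5],[0,0,-7,0,0,0,2.5],[0,0,-11,0,0,0,2.5],[4,-1.6,-11,0,0,0,2.5],[8,-3.2,-11,0,0,0,2.5],[12,-4.9,-11,0,0,0,2.5],[12,-4.9,-11,0,0,0,2.5],[12,-4.9,-11,0,0,0,2.5]]]'
python3 - <<'E'
from h import *
s,p,Rm=st();print(s['time'],p,Rm.round(3),s['gripper_width'])
c=look('wrist','w6')
for q in('bush','bush_mouth','pocket','block'): print(q,*find('wrist',c,q),sep='\n')
e=find('wrist',c,'pocket')[0][1]
g=cv2.cvtColor(c['pixels'],cv2.COLOR_RGB2GRAY)
u,v=proj(c,e).astype(int);cv2.imwrite('pics/w6c.png',cv2.resize(c['pixels'][:,:,::-1],None,fx=1.25,fy=1.25))
E
```

```text
time: 7.9
eef_pos: [0.5208, 0.112, 0.0971]
tool_rot: [0.876, 0.483, -0.001, -0.0]
force: [0.5, -0.0, -2.4]
gripper_width: 0.0328
gripper_force: 60.7
7.9 [0.52078178 0.11195674 0.09709225] [[ 0.533  0.846 -0.001]
 [ 0.846 -0.533 -0.   ]
 [-0.001 -0.001 -1.   ]] 0.03279888500589462
bush
(0.84, array([ 0.5931, -0.0498, -0.0012]), array([471., 328.]))
(0.68, array([0.522 , 0.1153, 0.1078]), array([314., 283.]))
(0.57, array([ 0.574 ,  0.025 , -0.0033]), array([417., 276.]))
bush_mouth
(0.86, array([0.5206, 0.1126, 0.1519]), array([314., 335.]))
(0.78, array([0.5711, 0.0236, 0.04  ]), array([430., 303.]))
(0.76, array([ 0.5949, -0.0541,  0.045 ]), array([499., 363.]))
pocket
(0.77, array([0.5573, 0.1691, 0.0571]), array([316., 154.]))
block
(0.94, array([5.573e-01, 1.656e-01, 1.000e-04]), array([318., 151.]))
```

View pics/w6c.png

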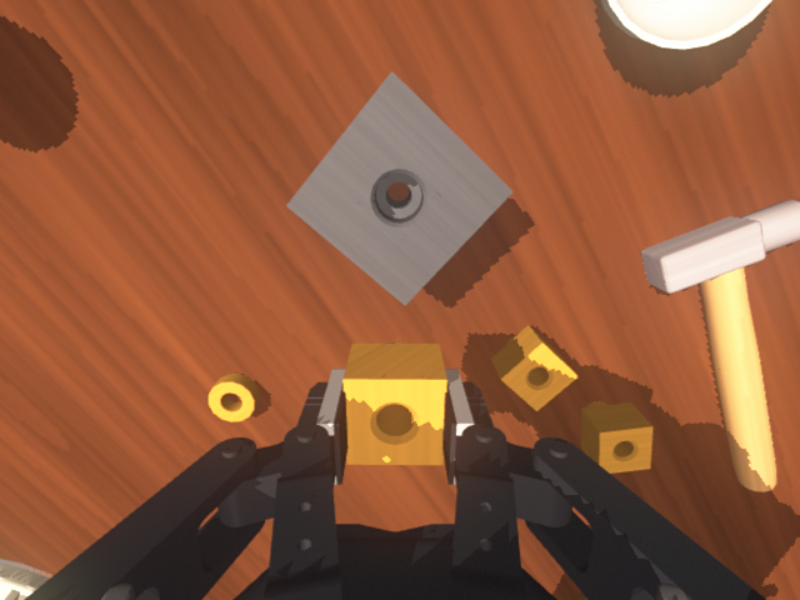

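The pocket is at (318,157) and the held bush's bore at (315,339) in full-frame pixels. The bush is upright in the fingers and the bench is clear.

Run:
```python
from h import *
s,p,Rm=st();c=look('wrist')
k=1/1.25
cor=np.array([ray_z(c,u*k,v*k,.06)[:2] for u,v in((392,72),(512,191),(405,304),(288,206))]);print(cor.mean(0),np.linalg.norm(cor-np.roll(cor,1,0),axis=1))
P=ray_z(c,318.4,156.8,.06);print('pocket',P)
B=ray_z(c,315.2,339,.153);tc=np.array([ray_z(c,u*k,v*k,.153)[:2] for u,v in((346,380),(446,380),(448,465),(346,465))])
print('bush',B,tc.mean(0),np.linalg.norm(tc-np.roll(tc,1,0),axis=1),bushrect(c,(315,350),.153))
for b in(B[:2],tc.mean(0)):
  for q in(P[:2],cor.mean(0)): print((Rm.T@np.r_[q-b,0]*100).round(2))
# saved mask
g=cv2.GaussianBlur(cv2.cvtColor(c['pixels'],cv2.COLOR_RGB2GRAY),(3,3),0)
for lo in (70,85,100):
  m=(g[130:185,290:350]<lo).astype(np.uint8);n,l,stt,ce=cv2.connectedComponentsWithStats(m);print(lo,[(stt[i].tolist(),(ce[i]+[290,130]).round(1)) for i in range(1,n) if stt[i][4]>40])
```

```text
[0.5581026  0.16363252] [0.07915365 0.07898683 0.07905988 0.0785219 ]
pocket [0.55820281 0.16491607 0.06      ]
bush [0.52058051 0.10937605 0.153     ] [0.52121546 0.1087785 ] [0.0340356  0.03269231 0.03407218 0.03605028] ((524.5484008789062, 115.34109497070312), (19.359294891357422, 33.414161682128906), 57.489566802978516)
[ 6.71  0.19 -0.  ]
[ 6.59  0.25 -0.  ]
[ 6.72  0.11 -0.  ]
[ 6.61  0.17 -0.  ]
70 [([17, 22, 19, 12, 90], array([315. , 158.5]))]
85 [([16, 14, 21, 20, 332], array([315.6, 153.6])), ([6, 17, 24, 28, 115], array([302.7, 163.4]))]
100 [([5, 5, 39, 41, 973], array([311.3, 153.5]))]
```

```bash
python3 -m pendant '[[[3,0.1,0,0,0,0,2.5],[6,0.17,0,0,0,0,2.5],[6.6,0.17,0,0,0,0,2.5],[6.6,0.17,1.5,0,0,0,2.5],[6.6,0.17,3,0,0,0,2.5],[6.6,0.17,4,0,0,0,2.5],[6.6,0.17,4.3,0,0,0,2.5],[6.6,0.17,4.3,0,0,0,2.5]]]'
python3 - <<'E'
from h import *
s,p,Rm=st();print(s['time'],p,s['force'],s['wrist_torque'])
c=look('wrist');print(*find('wrist',c,'bush'),*find('wrist',c,'bush_mouth'),*find('wrist',c,'block'),sep='\n')
c=look('scene');print(*find('scene',c,'bush_mouth'),*find('scene',c,'bush'),sep='\n')
c=look('top');print(*find('top',c,'bush_mouth'),*find('top',c,'bush'),sep='\n')
E
```

```text
time: 9.05
eef_pos: [0.5573, 0.1654, 0.0536]
tool_rot: [0.876, 0.482, -0.001, -0.0]
force: [-0.6, 0.1, -2.4]
gripper_width: 0.0324
gripper_force: 60.7
9.05 [0.5572515  0.1653735  0.05360689] [-0.58920433  0.06030787 -2.3526008 ] [ 0.00445917 -0.05027934 -0.01854687]
(0.57, array([0.5579, 0.1672, 0.0659]), array([315., 286.]))
(0.63, array([0.5581, 0.1662, 0.1115]), array([316., 338.]))
(0.95, array([ 0.5571,  0.1652, -0.004 ]), array([316., 246.]))
(0.82, array([ 0.5942, -0.0519,  0.0403]), array([277., 262.]))
(0.78, array([0.5717, 0.033 , 0.0477]), array([304., 282.]))
(0.74, array([0.5573, 0.1667, 0.1108]), array([342., 307.]))
(0.72, array([0.5565, 0.1706, 0.069 ]), array([342., 320.]))
(0.67, array([ 0.5943, -0.054 , -0.001 ]), array([278., 273.]))
(0.5, array([ 0.5687,  0.0302, -0.0018]), array([304., 294.]))
(0.69, array([0.5737, 0.0254, 0.0447]), array([305., 201.]))
(0.63, array([ 0.5976, -0.0583,  0.0435]), array([339., 192.]))
(0.75, array([ 0.5719,  0.0248, -0.001 ]), array([306., 205.]))
(0.51, array([ 0.5921, -0.054 , -0.0054]), array([337., 198.]))
```

```bash
python3 -m pendant '[[[0,0,0.4,0,0,0,2.5],[0,0,0.7,0,0,0,2.5],[0,0,0.9,0,0,0,2.5],[0,0,1.1,0,0,0,2.5],[0,0,1.2,0,0,0,2.5],[0,0,1.2,0,0,0,2.5]]]'
```

```text
time: 10.15
eef_pos: [0.558, 0.166, 0.0423]
tool_rot: [0.876, 0.482, -0.0, -0.0]
force: [-0.4, 0.2, -1.9]
gripper_width: 0.0329
gripper_force: 60.7
```

```bash
python3 -m pendant '[[[0,0,0.3,0,0,0,2.5],[0,0,0.6,0,0,0,2.5],[0,0,0.9,0,0,0,2.5],[0,0,1.05,0,0,0,2.5],[0,0,1.05,0,0,0,2.5],[0,0,1.05,0,0,0,2.5]]]'
```

```text
time: 10.75
eef_pos: [0.558, 0.166, 0.032]
tool_rot: [0.876, 0.482, -0.0, -0.0]
force: [-1.3, 0.3, -0.1]
gripper_width: 0.0323
gripper_force: 60.8
```

Contact is just starting. I'll press slightly, release and rise.

```bash
python3 -m pendant '[[[0,0,0.15,0,0,0,2.5],[0,0,0.15,0,0,0,2.5]]]'
python3 -m pendant '[[[0,0,0,0,0,0,5],[0,0,0,0,0,0,5],[0,0,0,0,0,0,5],[0,0,0,0,0,0,5],[0,0,-2,0,0,0,5],[0,0,-6,0,0,0,5],[-2,0,-10,0,0,0,5],[-4,0,-13,0,0,0,5],[-4,0,-13,0,0,0,5]]]'
python3 - <<'E'
from h import *
s,p,Rm=st();print(s['time'],p)
c=look('wrist','w7')
for q in('bush','bush_mouth','rest','gauge','collar','handle'): print(q,*find('wrist',c,q),sep='\n')
e=[.558,.1645,.088];print(proj(c,e));print(bushrect(c,proj(c,e),.088))
E
```

```text
time: 10.95
eef_pos: [0.558, 0.166, 0.0319]
tool_rot: [0.876, 0.482, -0.0, -0.0]
force: [-7.5, -2.5, 17.0]
gripper_width: 0.0327
gripper_force: 62.9
time: 11.85
eef_pos: [0.5382, 0.1315, 0.1647]
tool_rot: [0.876, 0.482, 0.003, 0.001]
force: [0.8, 0.5, 0.1]
gripper_width: 0.05
gripper_force: 0.0
11.85 [0.53817326 0.13146328 0.16468047]
bush
(0.86, array([ 0.5936, -0.0537, -0.0015]), array([440., 316.]))
(0.7, array([ 0.5711,  0.0255, -0.0023]), array([391., 273.]))
(0.57, array([0.56  , 0.163 , 0.0431]), array([317., 181.]))
bush_mouth
(0.88, array([0.5727, 0.0239, 0.0419]), array([402., 292.]))
(0.66, array([ 0.5933, -0.0498,  0.0475]), array([455., 339.]))
(0.63, array([0.3838, 0.3711, 0.0039]), array([31., 85.]))
(0.61, array([0.5569, 0.1646, 0.0871]), array([312., 190.]))
rest
gauge
(0.38, array([ 0.5123, -0.2512,  0.0325]), array([459., 475.]))
collar
handle
[313.69572881 189.76025018]
((557.9487915039062, 165.26058959960938), (32.64292526245117, 33.172359466552734), 57.492671966552734)
```

View pics/w7.png

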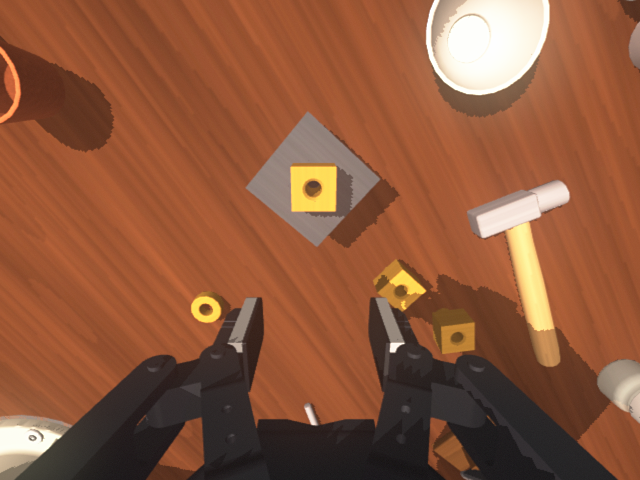

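The bush sits square in the pocket at (313,188) and its apparent size fits z=0.088, so it is home. Now I'll work out the true fingertip offset from the picture (inner tip corners at (262,298) and (371,298)) and plan the gauge grasp.

Run:
```python
from h import *
s,p,Rm=st();c=look('wrist');print(c['mtx'][0],s['joints'])
T=np.linalg.inv(c['pose']);
from scipy.optimize import least_squares
for w,ul,ur,v in((.05,262,371,298),(.0552,257,377,299),(.028,286,349,297),(.0852,219,414,310)):
  f=lambda q:(np.r_[proj(c,p+Rm@[q[0],w/2,q[1]])[0]-proj(c,p+Rm@[q[0],-w/2,q[1]])[0]-(ur-ul),proj(c,p+Rm@[q[0],0,q[1]])[1]-v])
  print(w,least_squares(f,[0,-.04]).x)
for cam in('top','scene'):
  c=look(cam)
  for q in('gauge','collar','handle','rest'): print(cam,q,*[d for d in find(cam,c,q) if d[1][0]>.5])
```

```text
[337.65002632   0.         315.70531845] [2.39474663e-01 2.81516420e-01 1.82469232e+00 8.31868922e-05
 1.03751069e+00 8.03950458e-01]
0.05 [ 0.009888   -0.03968001]
0.0552 [ 0.00924233 -0.03944555]
0.028 [ 0.01265485 -0.04381914]
0.0852 [ 0.00852044 -0.0479473 ]
top gauge (0.75, array([ 0.5177, -0.2542,  0.0309]), array([419., 225.]))
top collar (0.6, array([ 0.5666, -0.2394,  0.0849]), array([416., 201.]))
top handle (0.61, array([ 0.5964, -0.2342,  0.116 ]), array([416., 186.]))
top rest (0.88, array([ 0.577 , -0.2338,  0.0024]), array([408., 203.]))
scene gauge (0.55, array([ 0.5168, -0.2473,  0.0306]), array([270., 201.]))
scene collar (0.52, array([ 0.5623, -0.241 ,  0.0885]), array([253., 192.]))
scene handle (0.79, array([ 0.5978, -0.231 ,  0.1164]), array([240., 191.])) (0.17, array([ 5.589e-01,  1.656e-01, -5.000e-04]), array([339., 337.]))
scene rest (0.91, array([ 0.5773, -0.2328,  0.0015]), array([251., 220.]))
```

The true fingertips lie about 36 mm behind the reported TCP, more when open. I'll go above the handle with the fingers across the rod, then take one close look.

```bash
python3 -m pendant '[[[-5,4,-2,0,0,8.5,5],[-9,8,-2,0,0,17,5],[-13,11.5,-2,0,0,25.5,5],[-17,15,-2,0,0,34,5],[-21,18.5,-2,0,0,42,5],[-25,22,-2,0,0,44.7,5],[-27.6,24.6,-2,0,0,44.7,5],[-27.6,24.6,-2,0,0,44.7,5],[-27.6,24.6,-1,0,0,44.7,5]]]'
python3 - <<'E'
from h import *
s,p,Rm=st();print(s['time'],p,s['joints'],Rm.round(3))
c=look('wrist','w8')
for q in('gauge','collar','handle','rest'): print(q,*find('wrist',c,q),sep='\n')
E
```

```text
time: 13.65
eef_pos: [0.5978, -0.2358, 0.1715]
tool_rot: [0.994, 0.111, 0.001, 0.001]
force: [0.3, 0.0, 0.3]
gripper_width: 0.0502
gripper_force: 0.0
13.65 [ 0.59783423 -0.23581812  0.17145041] [-3.77827503e-01  4.01109220e-01  1.61940291e+00 -4.21203127e-04
  1.11808759e+00  9.70550894e-01] [[ 0.975  0.221  0.003]
 [ 0.221 -0.975 -0.001]
 [ 0.002  0.002 -1.   ]]
gauge
(0.92, array([ 0.4539, -0.3073,  0.0027]), array([347., 337.]))
(0.79, array([ 0.5165, -0.2509,  0.035 ]), array([313., 295.]))
collar
(0.89, array([ 0.3922, -0.2907,  0.0089]), array([322., 379.]))
(0.73, array([ 0.5704, -0.2405,  0.0857]), array([314., 266.]))
handle
(0.58, array([ 0.5959, -0.2313,  0.1161]), array([309., 248.]))
(0.56, array([ 0.3584, -0.29  ,  0.0108]), array([316., 401.]))
rest
(0.7, array([ 0.5766, -0.2384, -0.0047]), array([314., 228.]))
(0.41, array([ 6.903e-01, -6.400e-02, -4.000e-04]), array([158.,  76.]))
```

View pics/w8.png

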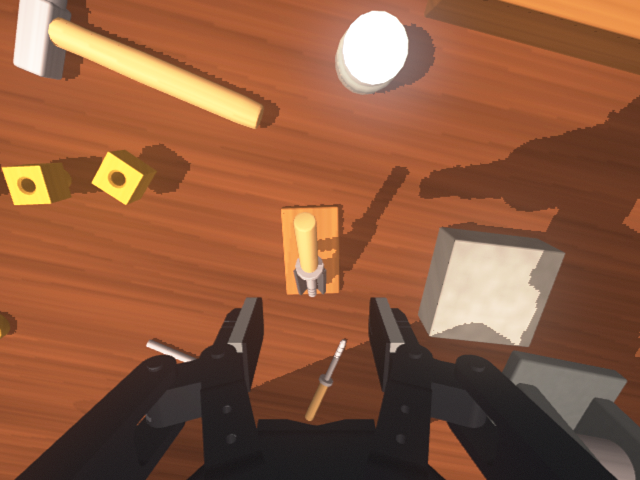

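The gauge lies in the rest, with its handle end at (304,217), collar at (310,267) and rod at (312,288). The foot spans about (282–340, 207–294). It is nearly in line with the tool, a few mm to the left.

Run:
```python
from h import *
s,p,Rm=st();c=look('wrist')
F=[ray_z(c,u,v,.01)[:2] for u,v in((282,208),(287,294),(338,206),(340,292))]
for a,b in((0,1),(2,3)): d=F[a]-F[b];print('foot',np.degrees(np.arctan2(d[1],d[0])),np.linalg.norm(d))
print('mid',np.mean(F,0))
hsv=cv2.cvtColor(c['pixels'],cv2.COLOR_RGB2HSV)
# handle centre line: bright pale wood rows
g=c['pixels'].astype(int)
for v in(225,235,245,255):
  r=[u for u in range(288,330) if g[v,u,2]>95 and g[v,u,1]>150];print(v,r[:1],r[-1:],g[v,305],g[v,291])
# line: fit yaw & lateral from two points: handle upper end and collar
H=ray_z(c,306,245,.118);K=ray_z(c,310,267,.084);d=H-K;print(H,K,np.degrees(np.arctan2(d[1],d[0])))
print(Rm.T@(H-p)*100, Rm.T@(K-p)*100)
```

```text
foot 14.321729491306712 0.09865089965589964
foot 15.496141699620646 0.09830924847452015
mid [ 0.55236713 -0.23646583]
225 [302] [322] [254 224 136] [250 172  90]
235 [303] [320] [253 219 130] [251 173  91]
245 [304] [320] [251 204 122] [251 173  91]
255 [306] [320] [241 168  95] [251 174  90]
[ 0.5973439  -0.22321123  0.118     ] [ 0.56652343 -0.23252751  0.084     ] 16.818790986394884
[ 0.26478664 -0.72708649  5.24619656] [-2.94589763 -0.510493    8.64789344]
```

Run:
```python
from h import *
g=cv2.imread('pics/w8.png')
for v in(222,238,252): print(v,[tuple(x[::-1].tolist()) for x in g[v,284:340:2]])
```

```text
222 [(252, 176, 90), (251, 171, 87), (250, 172, 90), (250, 171, 88), (247, 165, 87), (252, 210, 126), (253, 215, 129), (253, 215, 129), (253, 218, 129), (253, 218, 129), (253, 218, 129), (253, 220, 131), (253, 220, 131), (253, 219, 132), (253, 217, 129), (252, 204, 122), (207, 131, 77), (242, 156, 83), (240, 155, 80), (244, 159, 84), (245, 161, 86), (245, 161, 86), (243, 158, 83), (245, 160, 85), (250, 170, 88), (250, 172, 89), (250, 167, 87), (159, 94, 52)]
238 [(253, 179, 93), (251, 174, 92), (250, 171, 88), (248, 165, 87), (247, 161, 85), (246, 163, 85), (250, 198, 117), (254, 224, 136), (255, 234, 146), (255, 235, 147), (255, 235, 146), (255, 229, 142), (253, 219, 133), (250, 201, 122), (234, 172, 105), (202, 142, 86), (168, 115, 71), (242, 156, 82), (238, 149, 78), (245, 160, 83), (247, 161, 85), (180, 107, 59), (176, 105, 58), (236, 145, 77), (206, 123, 65), (178, 106, 57), (163, 98, 53), (143, 85, 49)]
252 [(247, 160, 85), (252, 176, 92), (247, 164, 87), (244, 161, 84), (246, 163, 86), (247, 164, 86), (246, 162, 85), (248, 188, 111), (254, 225, 136), (255, 232, 145), (255, 234, 144), (255, 231, 144), (254, 223, 134), (251, 209, 125), (240, 181, 110), (211, 148, 90), (174, 121, 76), (238, 151, 79), (244, 157, 84), (245, 159, 83), (247, 163, 85), (247, 163, 87), (246, 162, 84), (246, 161, 85), (250, 170, 89), (250, 163, 85), (167, 101, 55), (151, 91, 51)]
```

```bash
python3 -m pendant '[[[0,-0.65,0,0,0,-2.2,5],[0.1,-0.65,4,0,0,-2.2,5],[0.1,-0.65,8,0,0,-2.2,5],[0.1,-0.65,10.5,0,0,-2.2,5],[0.1,-0.65,10.5,0,0,-2.2,5]]]'
python3 -m pendant '[[[0,0,0,0,0,0,2.5],[0,0,0,0,0,0,2.5],[0,0,0,0,0,0,1],[0,0,0,0,0,0,0.5],[0,0,0,0,0,0,0.5],[0,0,0,0,0,0,0.5],[0,0,0,0,0,0,0.5]]]'
python3 - <<'E'
from h import *
s,p,Rm=st();print(s['time'],p,s['force'],s['wrist_torque'])
c=look('wrist','w9')
for q in('gauge','collar','handle','rest'): print(q,*find('wrist',c,q),sep='\n')
E
```

```text
time: 14.45
eef_pos: [0.5936, -0.2239, 0.0623]
tool_rot: [0.991, 0.133, -0.003, -0.002]
force: [-2.0, 0.7, -0.3]
gripper_width: 0.05
gripper_force: 0.0
time: 15.15
eef_pos: [0.598, -0.227, 0.0677]
tool_rot: [0.991, 0.132, 0.002, 0.001]
force: [1.1, -2.3, 7.1]
gripper_width: 0.0132
gripper_force: 58.3
15.15 [ 0.59795611 -0.22697446  0.06770256] [ 1.08895425 -2.26412965  7.14782699] [-0.43410215 -0.03154601  0.02503806]
gauge
(0.88, array([ 0.5125, -0.2508,  0.035 ]), array([317., 368.]))
collar
handle
(0.79, array([ 0.5951, -0.2295,  0.1139]), array([320., 331.]))
rest
(0.57, array([ 0.575 , -0.2356, -0.0029]), array([319., 269.]))
(0.4, array([ 0.694 , -0.0627,  0.0007]), array([105.,  41.]))
```

```bash
python3 -m pendant '[[[0,0,-2,0,0,0,0.5],[0,0,-5,0,0,0,0.5],[0,0,-9,0,0,0,0.5],[0,0,-13,0,0,0,0.5],[0,0,-17,0,0,0,0.5],[0,0,-20,0,0,0,0.5],[0,0,-20,0,0,0,0.5]]]'
python3 - <<'E'
from h import *
s,p,Rm=st();print(s['time'],p,s['force'],s['gripper_width'])
for cam in('wrist','scene','top'):
  c=look(cam)
  for q in('gauge','collar','handle'): print(cam,q,*[(d,(Rm.T@(d[1]-p)*1000).round(1)) for d in find(cam,c,q) if d[1][0]>.48],sep='\n')
E
```

```text
time: 16.1
eef_pos: [0.5985, -0.2267, 0.2715]
tool_rot: [0.991, 0.132, 0.004, 0.002]
force: [-0.6, -0.4, 0.2]
gripper_width: 0.0132
gripper_force: 58.5
16.1 [ 0.59850847 -0.22671417  0.2715087 ] [-0.58089352 -0.3964839   0.23078997] 0.01319169863650116
wrist
gauge
((0.96, array([ 0.5152, -0.252 ,  0.2397]), array([319., 367.])), array([-87.2,   2.5,  31.2]))
wrist
collar
((0.58, array([ 0.5683, -0.2346,  0.2888]), array([316., 344.])), array([-31.1,  -0.2, -17.5]))
wrist
handle
((0.75, array([ 0.5985, -0.2275,  0.3209]), array([319., 328.])), array([  0.1,   1. , -49.4]))
scene
gauge
((0.76, array([ 0.5131, -0.249 ,  0.2289]), array([267., 138.])), array([-88.6,  -1. ,  42. ]))
scene
collar
((0.47, array([ 0.5619, -0.233 ,  0.2902]), array([248., 127.])), array([-36.8,  -3.4, -19. ]))
scene
handle
((0.64, array([ 0.5932, -0.2277,  0.3099]), array([235., 126.])), array([ -5.1,  -0.3, -38.4]))
top
gauge
((0.55, array([ 0.5666, -0.2393,  0.282 ]), array([433., 182.])), array([-34. ,   3.9, -10.7]))
top
collar
((0.41, array([ 0.5684, -0.2386,  0.2811]), array([432., 181.])), array([-32.1,   3.7,  -9.8]))
top
handle
((0.57, array([ 0.592 , -0.2305,  0.3126]), array([431., 165.])), array([ -7. ,   2.1, -41.1]))
```

Run:
```python
from h import *
s,p,Rm=st()
Rf=Rm@R.from_rotvec([0,np.pi/4,0]).as_matrix()
v=np.array([-.0875,.001,.036])
e=np.array([.558,.165,.15])-Rf@v;print(e,(Rm.T@(e-p)*100).round(2),Rf.round(3))
```

```text
[0.59295245 0.17545006 0.2373062 ] [ 10.18 -38.83   2.79] [[ 0.683  0.261  0.682]
 [ 0.184 -0.965  0.185]
 [ 0.707 -0.    -0.708]]
```

```bash
python3 -m pendant '[[[0.8,-3,0,0,5,0,0.5],[2,-7.5,0,0,10,0,0.5],[3.2,-12,0,0,16,0,0.5],[4.4,-16.5,0,0,22,0,0.5],[5.5,-21,0,0,28,0,0.5],[6.6,-25.5,0,0,34,0,0.5],[7.8,-30,0,0,40,0,0.5],[9,-34.5,0,0,45,0,0.5],[9.8,-37.5,1,0,45,0,0.5],[10.2,-38.8,1,0,45,0,0.5]]]'
python3 -m pendant '[[[0,0,0,0,0,0,0.5],[0,0,0,0,0,0,0.5]]]'
cat > m.py <<'E'
from h import *
s,p,Rm=st();print(s['time'],p,s['joints'].round(2) if hasattr(s['joints'],'round') else np.round(s['joints'],2),s['gripper_width']);print(Rm.round(3))
for cam in('wrist','scene','top'):
  c=look(cam,f"{cam}_{s['time']:.0f}")
  for q in('gauge','collar','handle','bush_mouth'):
    for d in find(cam,c,q):
      if np.hypot(*(d[1][:2]-[.558,.165]))<.08: print(cam,q,d,(Rm.T@(d[1]-p)*1000).round(1))
E
python3 m.py
```

```text
time: 17.7
eef_pos: [0.5915, 0.1655, 0.2554]
tool_rot: [0.917, 0.122, 0.377, -0.05]
force: [-0.5, -0.6, -0.8]
gripper_width: 0.0132
gripper_force: 58.6
time: 17.9
eef_pos: [0.5929, 0.1642, 0.2563]
tool_rot: [0.916, 0.122, 0.378, -0.049]
force: [-0.4, 0.6, -0.2]
gripper_width: 0.0132
gripper_force: 58.5
17.9 [0.59285434 0.16415973 0.25632148] [ 0.27 -0.03  2.23 -0.04  0.16  1.62] 0.013168518925296038
[[ 0.685  0.261  0.68 ]
 [ 0.187 -0.965  0.183]
 [ 0.704  0.002 -0.71 ]]
wrist gauge (0.66, array([0.557 , 0.1519, 0.172 ]), array([319., 364.])) [-86.2   2.3  33.2]
wrist collar (0.71, array([0.5615, 0.1543, 0.2475]), array([318., 340.])) [-29.5   1.3 -16.9]
wrist handle (0.62, array([0.5593, 0.1494, 0.2897]), array([329., 332.])) [ -2.2   5.6 -49.2]
wrist bush_mouth (0.6, array([0.5575, 0.1666, 0.0889]), array([304., 368.])) [-141.7  -11.9   95.2]
scene gauge (0.83, array([0.5555, 0.1536, 0.1695]), array([341., 285.])) [-88.7   0.3  34.3]
scene handle (0.53, array([0.5591, 0.1494, 0.2907]), array([341., 244.])) [ -1.6   5.5 -50.1]
top gauge (0.69, array([0.5558, 0.1527, 0.1693]), array([244., 198.])) [-88.8   1.2  34.5]
top collar (0.41, array([0.561 , 0.1515, 0.2449]), array([239., 188.])) [-32.2   3.9 -15.9]
top handle (0.53, array([0.5594, 0.1498, 0.2891]), array([236., 184.])) [ -2.5   5.2 -48.6]
```

Run:
```python
from h import *
from scipy.optimize import least_squares
s,p,Rm=st();j=s['joints']
D=[(.353,1.633,1.155,np.hypot(.173,.601),.196),(.2376,1.96487,.93839,np.hypot(.49787,.02217),.12904),(.28152,1.82469,1.03751,np.hypot(.53817,.13146),.16468),(.40111,1.6194,1.11809,np.hypot(.59783,.23582),.17145),(j[1],j[2],j[4],np.hypot(p[0],p[1]),p[2])]
def fk(q,j2,j3,j5):
  h,a1,a2,L,r0,o=q;t=j2+j3;t5=t+j5
  return np.array([r0+a1*np.sin(j2)+a2*np.sin(t)+o*np.cos(t)+L*np.sin(t5),h+a1*np.cos(j2)+a2*np.cos(t)-o*np.sin(t)+L*np.cos(t5)])
f=lambda q:np.concatenate([fk(q,*d[:3])-d[3:] for d in D]+[.01*(q[5:]),.01*q[4:5]])
q=least_squares(f,[.2,.4,.4,.2,0,0]).x;print(q.round(3),np.abs(f(q)).max())
r=np.hypot(p[0],p[1])
for dz in(0,-.03,-.06,-.09):
  S=least_squares(lambda x:np.r_[fk(q,x[0],x[1],2.36-x[0]-x[1])-[r,p[2]+dz]],[0,2.2]).x;print(dz,S,2.36-S.sum())
```

```text
[0.3   0.561 0.49  0.374 0.008 0.063] 0.0041526056718403925
0 [-0.02940238  2.22775618] 0.16164620707836752
-0.03 [0.02554683 2.25994396] 0.07450920982457898
-0.06 [0.08696189 2.28837485] -0.015336734609457281
-0.09 [0.15465152 2.31270718] -0.10735870145353088
```

```bash
cat > ik.py <<'E'
from h import *
from scipy.optimize import least_squares
q=[.3,.561,.49,.374,.008,.063]
rz=lambda a:R.from_euler('z',a).as_matrix(); ry=lambda a:R.from_euler('y',a).as_matrix()
def FK(j):
  h,a1,a2,L,r0,o=q;t=j[1]+j[2]
  w=np.array([r0+a1*np.sin(j[1])+a2*np.sin(t)+o*np.cos(t),0,h+a1*np.cos(j[1])+a2*np.cos(t)-o*np.sin(t)])
  Rt=rz(j[0])@ry(t)@rz(j[3])@ry(j[4])@rz(j[5])@rz(np.pi/2)
  return rz(j[0])@w+L*Rt[:,2],Rt
lo=[-2.63,-.92,.06,-1.3,.0,-3.02];hi=[2.63,2.1,2.66,4.44,2.69,3.02]
def IK(P,Rd,j0):
  def f(j):
    a,b=FK(j);return np.r_[(a-P)*5,(b-Rd).ravel()]
  s=least_squares(f,np.clip(j0,np.array(lo)+.01,np.array(hi)-.01),bounds=(lo,hi));return s.x,np.abs(s.fun).max()
E
python3 - <<'E'
from ik import *
s,p,Rm=st();j=np.array(s['joints']);a,b=FK(j);print(j.round(3),a-p,(b-Rm).round(3).tolist())
tip=np.array([.556,.1527,.170]);v=Rm.T@(tip-p)
for az in(-90,-60,-40,0,40,60,90):
  Rd=rz(np.radians(az))@Rm;out=[]
  for tz in(.16,.08,.013):
    best=min((IK(np.array([.558,.165,tz])-Rd@v,Rd,np.r_[.27,.1,2.2,j4,.8,j6]) for j4 in(-1,1.2) for j6 in(-1.5,.3,2)),key=lambda r:r[1]);out.append((best[0].round(2).tolist(),round(best[1],3)))
  print(az,*out,sep='\n ')
E
```

```text
[ 0.272 -0.03   2.228 -0.047  0.162  1.623] [-0.00030522 -0.00161042  0.00061864] [[0.0, 0.0, -0.0], [0.0, 0.0, -0.0], [0.0, 0.0, -0.0]]
-90
 ([0.65, 0.42, 1.67, -0.72, 1.45, -2.51], np.float64(0.0))
 ([0.65, 0.52, 1.72, -0.73, 1.34, -2.41], np.float64(0.0))
 ([0.65, 0.62, 1.75, -0.76, 1.25, -2.33], np.float64(0.0))
-60
 ([0.68, 0.25, 1.92, -0.91, 1.09, -2.75], np.float64(0.0))
 ([0.68, 0.37, 1.98, -1.0, 0.99, -2.58], np.float64(0.0))
 ([0.68, 0.49, 2.01, -1.09, 0.91, -2.42], np.float64(0.0))
-40
 ([0.63, 0.14, 2.07, -1.04, 0.8, -2.93], np.float64(0.0))
 ([0.63, 0.28, 2.14, -1.23, 0.72, -2.67], np.float64(0.0))
 ([0.63, 0.4, 2.13, -1.3, 0.69, -2.54], np.float64(0.034))
0
 ([0.31, -0.0, 2.23, -0.25, 0.14, 1.85], np.float64(0.0))
 ([0.31, 0.16, 2.3, 3.44, 0.11, -1.84], np.float64(0.0))
 ([0.31, 0.33, 2.34, 3.25, 0.31, -1.64], np.float64(0.0))
40
 ([-0.04, 0.12, 2.1, 1.05, 0.75, -0.18], np.float64(0.0))
 ([-0.04, 0.26, 2.16, 1.27, 0.67, -0.47], np.float64(0.0))
 ([-0.04, 0.4, 2.19, 1.5, 0.64, -0.75], np.float64(0.0))
60
 ([-0.1, 0.23, 1.95, 0.93, 1.05, -0.37], np.float64(0.0))
 ([-0.1, 0.36, 2.01, 1.03, 0.95, -0.55], np.float64(0.0))
 ([-0.1, 0.48, 2.04, 1.13, 0.88, -0.72], np.float64(0.0))
90
 ([-0.09, 0.4, 1.7, 0.74, 1.41, -0.61], np.float64(0.0))
 ([-0.09, 0.5, 1.76, 0.76, 1.3, -0.72], np.float64(0.0))
 ([-0.09, 0.6, 1.78, 0.79, 1.21, -0.81], np.float64(0.0))
```

Run:
```python
from ik import *
s,p,Rm=st();tip=np.array([.556,.1527,.170]);v=Rm.T@(tip-p)
print((Rm.T@[0,0,60]).round(1))
for az in(20,40,60):
  Rd=rz(np.radians(az))@Rm;e=np.array([.556+.002*az/60,.1527+.0123*az/60,.165])-Rd@v;print(az,(Rm.T@(e-p)*100).round(2))
```

```text
[ 42.3   0.1 -42.6]
20 [-0.42 -1.69  0.28]
40 [-0.8  -3.21 -0.1 ]
60 [-1.42 -4.43 -0.72]
```

```bash
python3 -m pendant '[[[-0.1,-0.4,0.1,3.5,0,-3.55,0.5],[-0.2,-0.9,0.15,7,0,-7.1,0.5],[-0.3,-1.3,0.2,10.6,0,-10.6,0.5],[-0.42,-1.7,0.28,14.1,0,-14.2,0.5],[-0.6,-2.4,0.1,21,0,-21.2,0.5],[-0.8,-3.2,-0.1,28.2,0,-28.4,0.5],[-1,-3.8,-0.4,35.2,0,-35.5,0.5],[-1.4,-4.4,-0.7,42.3,0,-42.6,0.5],[-1.4,-4.4,-0.7,42.3,0,-42.6,0.5],[-1.4,-4.4,-0.7,42.3,0,-42.6,0.5]]]'
python3 -m pendant '[[[0,0,0,0,0,0,0.5],[0,0,0,0,0,0,0.5]]]'
python3 m.py
```

```text
time: 19.65
eef_pos: [0.567, 0.2019, 0.2516]
tool_rot: [0.758, 0.53, 0.311, -0.217]
force: [0.0, 1.5, -0.0]
gripper_width: 0.0131
gripper_force: 58.3
time: 19.85
eef_pos: [0.5677, 0.202, 0.2507]
tool_rot: [0.761, 0.527, 0.311, -0.216]
force: [-1.1, -0.6, -0.0]
gripper_width: 0.0129
gripper_force: 58.6
19.85 [0.56770768 0.20195977 0.25066712] [-0.1   0.19  1.99  0.95  0.98 -0.31] 0.012864462726756091
[[ 0.252  0.936  0.245]
 [ 0.668 -0.352  0.656]
 [ 0.7   -0.002 -0.714]]
wrist gauge (0.72, array([0.5514, 0.1648, 0.1656]), array([313., 367.])) [-88.5  -2.1  32.3]
wrist collar (0.74, array([0.5589, 0.1697, 0.2428]), array([321., 341.])) [-29.3   3.1 -17.7]
wrist handle (0.79, array([0.5561, 0.17  , 0.2815]), array([315., 329.])) [ -2.7   0.3 -45.8]
wrist bush_mouth (0.57, array([0.557 , 0.1703, 0.2417]), array([317., 341.])) [-30.1   1.1 -17. ]
scene gauge (0.91, array([0.5573, 0.1673, 0.1682]), array([343., 291.])) [-83.5   2.6  33.6]
scene collar (0.64, array([0.5553, 0.1673, 0.2448]), array([346., 266.])) [-30.4   0.6 -21.6]
scene handle (0.73, array([0.5533, 0.1681, 0.2824]), array([349., 253.])) [ -4.   -1.6 -48.4]
scene bush_mouth (0.57, array([0.5544, 0.166 , 0.0919]), array([343., 312.])) [-138.6    0.4   86.5]
top gauge (0.47, array([0.5544, 0.1659, 0.1642]), array([239., 199.])) [-88.    0.4  34.8]
top collar (0.52, array([0.5584, 0.168 , 0.242 ]), array([231., 189.])) [-31.1   3.2 -18.4]
top handle (0.54, array([0.5533, 0.164 , 0.2891]), array([228., 187.])) [ -2.1  -0.2 -55.9]
```

```bash
python3 -m pendant '[[[-1.5,0.28,1.5,0,0,0,0.5],[-3,0.28,3,0,0,0,0.5],[-4.2,0.28,4.3,0,0,0,0.5],[-4.5,0.28,4.6,0,0,0,0.5],[-4.5,0.28,4.6,0,0,0,0.5],[-4.5,0.28,4.6,0,0,0,0.5]]]'
python3 m.py
python3 - <<'E'
from h import *
t=[]
for cam in('scene','top'):
  c=look(cam);u,v=proj(c,[.558,.165,.12]).astype(int)
  t.append(cv2.resize(c['pixels'][v-30:v+30,u-20:u+20,::-1],(400,600),interpolation=cv2.INTER_CUBIC));print(cam,u-20,v-30)
cv2.imwrite('pics/m1.png',np.hstack(t))
E
```

```text
time: 21.2
eef_pos: [0.5704, 0.2016, 0.1878]
tool_rot: [0.76, 0.528, 0.311, -0.216]
force: [-0.1, -0.2, -0.5]
gripper_width: 0.0131
gripper_force: 58.6
21.2 [0.57043333 0.20159575 0.18784865] [-0.1   0.29  2.04  1.04  0.91 -0.46] 0.01307127160338821
[[ 0.248  0.937  0.244]
 [ 0.668 -0.348  0.657]
 [ 0.701  0.    -0.713]]
wrist gauge (0.82, array([0.5572, 0.1646, 0.1032]), array([316., 365.])) [-87.4   0.5  32.8]
wrist collar (0.63, array([0.5601, 0.1689, 0.1769]), array([318., 343.])) [-32.1   1.7 -16.2]
wrist handle (0.64, array([0.5574, 0.1673, 0.2189]), array([314., 334.])) [ -4.4  -0.3 -47.9]
wrist bush_mouth (0.89, array([0.5583, 0.1665, 0.088 ]), array([316., 364.])) [-96.5   0.8  45.2]
scene gauge (0.75, array([0.5581, 0.1638, 0.1024]), array([341., 309.])) [-88.2   1.6  33.1]
scene gauge (0.63, array([0.5569, 0.167 , 0.0457]), array([341., 325.])) [-126.2   -0.7   75.3]
scene handle (0.62, array([0.5559, 0.167 , 0.2199]), array([345., 274.])) [ -4.3  -1.6 -49.1]
scene bush_mouth (0.55, array([0.5576, 0.1662, 0.0897]), array([341., 313.])) [-95.7   0.3  43.6]
top gauge (0.55, array([0.5569, 0.1656, 0.0998]), array([244., 203.])) [-89.2  -0.2  35.8]
top collar (0.56, array([0.5563, 0.1649, 0.1761]), array([238., 197.])) [-36.3  -0.5 -19.2]
top handle (0.41, array([0.555 , 0.1628, 0.2218]), array([235., 193.])) [ -6.   -1.  -53.5]
top bush_mouth (0.39, array([0.5565, 0.1636, 0.223 ]), array([235., 192.])) [ -4.2   0.2 -53.4]
scene 321 274
top 222 170
```

View pics/m1.png

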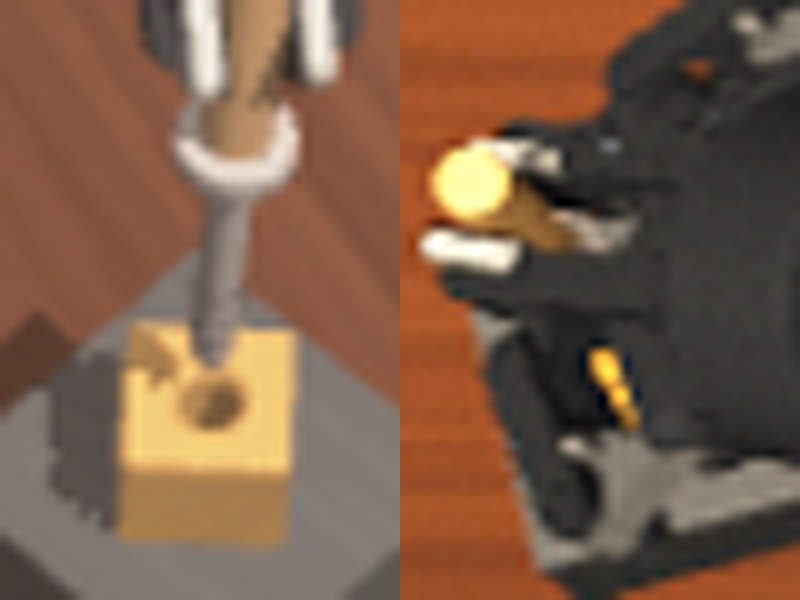

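In the scene half the tip (212,365) stands straight above the bore (213,402); the gap matches about 14 mm of height. The rod is upright and aligned, so I'll descend slowly.

```bash
python3 -m pendant '[[[-0.5,0,0.5,0,0,0,0.5],[-1,0,1.02,0,0,0,0.5],[-1.4,0,1.42,0,0,0,0.5],[-1.8,0,1.83,0,0,0,0.5],[-2.1,0,2.14,0,0,0,0.5],[-2.1,0,2.14,0,0,0,0.5]]]'
```

```text
time: 22.65
eef_pos: [0.5695, 0.2017, 0.1562]
tool_rot: [0.76, 0.528, 0.31, -0.217]
force: [-0.4, -0.7, -0.6]
gripper_width: 0.0132
gripper_force: 58.6
```

```bash
python3 -m pendant '[[[-0.5,0,0.51,0,0,0,0.5],[-1,0,1.02,0,0,0,0.5],[-1.5,0,1.53,0,0,0,0.5],[-2,0,2.03,0,0,0,0.5],[-2.5,0,2.54,0,0,0,0.5],[-3,0,3.05,0,0,0,0.5],[-3.3,0,3.36,0,0,0,0.5],[-3.3,0,3.36,0,0,0,0.5]]]'
python3 - <<'E'
from h import *
s,p,Rm=st();print(p,s['joints'])
for cam in('scene','wrist'):
  c=look(cam)
  for q in('collar','bush_mouth','handle'): print(cam,q,*[d[:2] for d in find(cam,c,q) if abs(d[1][1]-.165)<.03])
E
```

```text
time: 23.45
eef_pos: [0.5696, 0.2016, 0.1091]
tool_rot: [0.76, 0.528, 0.31, -0.217]
force: [0.1, -0.5, -0.1]
gripper_width: 0.0133
gripper_force: 58.6
[0.56958848 0.20155379 0.10912581] [-0.10078934  0.42475308  2.08217915  1.17696928  0.82474124 -0.67149898]
scene collar (0.62, array([0.5586, 0.1667, 0.1407])) (0.49, array([0.556 , 0.1668, 0.102 ]))
scene bush_mouth (0.83, array([0.5576, 0.1666, 0.0896]))
scene handle (0.7, array([0.5575, 0.1668, 0.1415]))
wrist collar (0.67, array([0.5612, 0.1694, 0.0991]))
wrist bush_mouth (0.68, array([0.5576, 0.1646, 0.0863]))
wrist handle (0.96, array([0.5573, 0.1687, 0.1416]))
```

```bash
python3 -m pendant '[[[-0.3,0,0.3,0,0,0,0.5],[-0.5,0,0.5,0,0,0,0.5],[-0.56,0,0.57,0,0,0,0.5],[-0.56,0,0.57,0,0,0,0.5]]]'
python3 -m pendant '[[[-0.1,0,0.1,0,0,0,0.5],[-0.1,0,0.1,0,0,0,0.5]]]'
```

```text
time: 24.25
eef_pos: [0.5698, 0.2016, 0.1016]
tool_rot: [0.76, 0.528, 0.311, -0.216]
force: [-0.5, -1.6, -1.3]
gripper_width: 0.0131
gripper_force: 58.6
time: 24.45
eef_pos: [0.5699, 0.2016, 0.1004]
tool_rot: [0.76, 0.528, 0.311, -0.216]
force: [0.3, -1.3, -1.6]
gripper_width: 0.0132
gripper_force: 58.6
```

```bash
python3 -m pendant '[[[-0.1,0,0.1,0,0,0,0.5],[-0.1,0,0.1,0,0,0,0.5]]]'|grep -E "eef|force:"
python3 -m pendant '[[[-0.1,0,0.1,0,0,0,0.5],[-0.1,0,0.1,0,0,0,0.5]]]'|grep -E "eef|force:"
```

```text
eef_pos: [0.5699, 0.2016, 0.099]
force: [0.3, -1.0, 0.9]
gripper_force: 58.6
eef_pos: [0.5702, 0.2019, 0.0983]
force: [-1.4, -2.0, 5.2]
gripper_force: 59.4
```

```bash
python3 -m pendant '[[[-0.07,0,0.07,0,0,0,0.5],[-0.07,0,0.07,0,0,0,0.5],[-0.07,0,0.07,0,0,0,0.5]]]'|grep -E "eef|force:"
python3 - <<'E'
from h import *
for cam in('scene','wrist'):
  c=look(cam)
  for q in('collar','bush_mouth','gauge','handle'): print(cam,q,*[d[:2] for d in find(cam,c,q) if abs(d[1][1]-.165)<.03])
E
```

```text
eef_pos: [0.5704, 0.2022, 0.0983]
force: [-3.0, -2.7, 11.1]
gripper_force: 59.8
scene collar (0.48, array([0.5573, 0.1685, 0.0936]))
scene bush_mouth (0.77, array([0.5586, 0.1667, 0.0899])) (0.39, array([7.348e-01, 1.899e-01, 4.000e-04]))
scene gauge
scene handle (0.71, array([0.5597, 0.1703, 0.1294]))
wrist collar (0.86, array([0.5613, 0.1672, 0.0876])) (0.43, array([0.5581, 0.1707, 0.1305]))
wrist bush_mouth (0.41, array([0.5631, 0.1698, 0.0915]))
wrist gauge (0.62, array([0.5566, 0.1661, 0.0139]))
wrist handle (0.64, array([0.5577, 0.1674, 0.1307]))
```

The collar is down with 11 N. I'll draw it out straight up.

```bash
python3 -m pendant '[[[0.5,0,-0.51,0,0,0,0.5],[1.5,0,-1.53,0,0,0,0.5],[2.5,0,-2.54,0,0,0,0.5],[3.5,0,-3.56,0,0,0,0.5],[4.5,0,-4.58,0,0,0,0.5],[5.5,0,-5.6,0,0,0,0.5],[6.5,0,-6.6,0,0,0,0.5],[8,0,-8.1,0,0,0,0.5],[10,0,-10.2,0,0,0,0.5],[12,0,-12.2,0,0,0,0.5]]]'
python3 -m pendant '[[[2,0,-2,0,0,0,0.5],[5,0,-5.1,0,0,0,0.5],[7,0,-7.1,0,0,0,0.5],[7,0,-7.1,0,0,0,0.5]]]'
python3 - <<'E'
from ik import *
s,p,Rm=st();j=np.array(s['joints']);print(s['time'],p,j.round(2))
for cam in('scene','wrist'):
  c=look(cam)
  for q in('collar','bush_mouth','gauge','handle','bush'):
    for d in find(cam,c,q):
      if np.hypot(*(d[1][:2]-[.558,.165]))<.05: print(cam,q,d[:2],(Rm.T@(d[1]-p)*1000).round(1))
for a in(180,-180):
  Rd=Rm@R.from_euler('z',a,degrees=True).as_matrix();x=IK(p,Rd,j+[0,0,0,0,0,np.radians(a)]);print(x[0].round(2),x[1],(p+Rd@[-.0875,.001,.0345]).round(3),(p+Rd@[-.003,.001,-.048]).round(3))
E
```

```text
time: 26.65
eef_pos: [0.5693, 0.2017, 0.2687]
tool_rot: [0.76, 0.528, 0.31, -0.217]
force: [1.0, 1.0, -0.7]
gripper_width: 0.0131
gripper_force: 58.6
time: 27.05
eef_pos: [0.5715, 0.2019, 0.3725]
tool_rot: [0.759, 0.529, 0.313, -0.215]
force: [0.1, 0.9, 0.1]
gripper_width: 0.0131
gripper_force: 58.6
27.05 [0.57149298 0.20191396 0.37253455] [-0.1   0.06  1.85  0.84  1.15 -0.07]
scene collar (0.77, array([0.5557, 0.1666, 0.3702])) [-29.1  -2.5 -25.5]
scene bush_mouth (0.84, array([0.5588, 0.1649, 0.0879])) [-227.8   -0.7  175.1]
scene gauge (0.61, array([0.5612, 0.167 , 0.2849])) [-87.4   2.   36.9]
scene handle (0.59, array([0.5593, 0.1679, 0.4041])) [ -3.5   0.6 -47.8]
scene bush (0.74, array([0.5562, 0.1693, 0.0472])) [-254.1   -4.9  206.3]
wrist collar (0.71, array([0.5587, 0.1676, 0.0431])) [-257.5   -2.   208.7]
wrist collar (0.61, array([0.5595, 0.1686, 0.355 ])) [-37.5   0.2 -12.4]
wrist bush_mouth (0.69, array([0.5574, 0.1662, 0.0871])) [-227.8   -2.5  176.2]
wrist gauge (0.96, array([0.5575, 0.1653, 0.2824])) [-91.2  -0.9  36.6]
wrist handle (0.72, array([0.558 , 0.1676, 0.4008])) [ -6.4  -0.5 -46. ]
wrist bush (0.83, array([0.5589, 0.1642, 0.0438])) [-259.2   -0.7  206. ]
[-0.11  0.06  1.87  0.87  1.15  3.02] 0.02218938555649494 [0.6   0.283 0.409] [0.559 0.173 0.409]
[-0.03  0.03  1.81  0.73  1.13 -3.02] 0.07442553254465623 [0.6   0.283 0.409] [0.559 0.173 0.409]
```

The bush is still seated, at z≈0.088. A roll of about 165° about the tool axis will bring the rod level within 1–2°.

```bash
python3 -m pendant '[[[0,0,0,0,0,5,0.5],[0,0,0,0,0,13,0.5],[0,0,0,0,0,21,0.5],[0,0,0,0,0,29,0.5],[0,0,0,0,0,37,0.5],[0,0,0,0,0,45,0.5],[0,0,0,0,0,53,0.5],[0,0,0,0,0,61,0.5],[0,0,0,0,0,69,0.5],[0,0,0,0,0,77,0.5]]]'
python3 -m pendant '[[[0,0,0,0,0,8,0.5],[0,0,0,0,0,16,0.5],[0,0,0,0,0,24,0.5],[0,0,0,0,0,32,0.5],[0,0,0,0,0,40,0.5],[0,0,0,0,0,48,0.5],[0,0,0,0,0,56,0.5],[0,0,0,0,0,64,0.5],[0,0,0,0,0,72,0.5],[0,0,0,0,0,80,0.5]]]'
python3 -m pendant '[[[0,0,0,0,0,8,0.5],[0,0,0,0,0,8,0.5],[0,0,0,0,0,8,0.5],[0,0,0,0,0,8,0.5],[0,0,0,0,0,8,0.5]]]'
python3 - <<'E'
from ik import *
s,p,Rm=st();print(s['time'],p,np.round(s['joints'],2),np.round(s['qd'],3),s['gripper_width'])
T,H=[],[]
for cam in('scene','wrist','top'):
  c=look(cam)
  for q in('gauge','collar','handle'):
    for d in find(cam,c,q):
      if d[1][2]>.25: print(cam,q,d[:2],(Rm.T@(d[1]-p)*1000).round(1))
  for d in find(cam,c,'bush_mouth'):
      if np.hypot(*(d[1][:2]-[.558,.165]))<.05: print(cam,d[:2])
E
```

```text
time: 28.65
eef_pos: [0.5701, 0.2018, 0.3675]
tool_rot: [0.923, -0.062, 0.107, -0.363]
force: [0.0, -0.5, -0.7]
gripper_width: 0.0133
gripper_force: 58.6
time: 29.65
eef_pos: [0.5701, 0.2018, 0.3675]
tool_rot: [0.667, -0.641, -0.151, -0.347]
force: [-0.9, 0.7, -0.1]
gripper_width: 0.0133
gripper_force: 58.7
time: 30.15
eef_pos: [0.5701, 0.2018, 0.3676]
tool_rot: [-0.624, 0.684, 0.174, 0.336]
force: [0.4, 0.1, -0.8]
gripper_width: 0.0132
gripper_force: 58.6
30.15 [0.57009059 0.20179407 0.3675613 ] [-0.1   0.06  1.86  0.84  1.15  2.8 ] [ 0.001 -0.001 -0.     0.    -0.     0.011] 0.013235141819517857
scene gauge (0.78, array([0.5757, 0.2902, 0.4016])) [-88.1   2.6  35.2]
scene collar (0.8, array([0.5631, 0.2137, 0.4078])) [-36.    1.4 -22.6]
scene handle (0.56, array([0.558 , 0.1697, 0.4022])) [  0.1   0.2 -48.7]
scene (0.73, array([0.558 , 0.1672, 0.0885]))
wrist gauge (0.62, array([0.576 , 0.2869, 0.405 ])) [-88.    1.2  30.7]
wrist collar (0.69, array([0.5675, 0.2134, 0.4011])) [-31.3  -1.7 -16.9]
wrist handle (0.59, array([0.5611, 0.1688, 0.3989])) [  3.   -2.3 -46.2]
top gauge (0.56, array([0.5754, 0.2893, 0.4004])) [-86.6   3.   35.4]
top collar (0.72, array([0.5658, 0.2117, 0.4026])) [-31.   -0.6 -19.5]
top handle (0.82, array([0.5563, 0.1671, 0.4032])) [  1.4   1.3 -51.6]
top (0.79, array([0.5562, 0.1666, 0.0869]))
```

The rod is level (tip z≈0.402, handle z≈0.401), still, high and well gripped. The bush is home, so I'm handing in.

```bash
python3 -c "
from rig import robot
print(robot.job_done())"
```

```text
the job is handed in; nothing more can be done
None
```

The bush is seated in the pocket and the gauge rod went through it to the collar and came straight back out. The job is handed in with the rod held level about 40 cm above the bench; no verdict came back.

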